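Unhitch and raise the hold-down arm in a test drawer

ROBOT

A 6-joint arm with a two-finger parallel gripper is mounted at the origin on the work surface. World frame = base frame: x ahead of the robot, y to its left, z up, the work surface at z = 0. Lengths are in m, angles in degrees, forces in N, time in s.
With the tool pointing down it reaches from about 0.35 to 0.875 m from the base axis. Payload 4.2 kg.
Tool frame: the origin (TCP) lies at the very end of the fingers, on their centre line; the grasp point (between the pads) lies 19 mm behind it (r.hold_point_z is the distance from the TCP to the grasp point, in m); z points along the fingers, y is the direction in which the jaws open and shut (so a half turn about z gives the same grasp; the last joint's range is limited). The gripper opens to 87 mm and grips with 3 to 60 N. Pads are 19 mm wide; open, the fingers measure 117 mm over their backs; the gripper's body (75 mm by 190 mm) begins 51 mm behind the grasp point.
Start: joints at [-50.386, 22.042, 0.453, 0, -68.411, -14.817], TCP at [0.262, -0.567, 0.223] pointing down, gripper open.
Joint ranges: [-179.83, 179.83], [-69.29, 118.12], [-61.27, 80.66], [-181.25, 117.63], [-171.15, -9.14], [-177.46, 177.46]. Speed limits (degrees/s): [159.86, 159.86, 180, 180, 180, 180].

INTERFACE

Orientations are given as a 3x3 rotation matrix whose columns are the frame's x, y, z axes.
In Python, from station import r, cams, ticket gives the robot as it stands.
- The arm moves only by the tool drive_tool, never from a script. Its argument "deltas" is a list of rows, each an object of numbers: "dx", "dy", "dz": the shift along the tool's x, y, z in m; "wx", "wy", "wz": the turn, a rotation vector about the tool's x, y, z in degrees. A call has 1 to 20 rows; each row is the pose to reach, as a shift and turn from the pose commanded when the call began, along the tool's axes at that moment; what a row does not reach only later rows make up. A row lasts 1/10 s, in which the tool goes at most 50 mm and 8.59 degrees, less where a joint would pass 70% of its speed; a pose out of reach is approached as far as the arm can. A call with a gripper value outside its range is refused whole. "gripper" is the opening, from 0 (shut) to 1 (fully open), set as the call begins (left out, the last holds). The fingers move at their own pace and stop on an object; the grip force is fixed at half the most. Time passes only in rows, so rows that repeat a pose let the fingers close. It gives the time, the measured TCP pose, the force and the opening at its end, in the units of the state.
- r.sense(): the state, without advancing time (a new reading comes with each control period).
- cams.capture(name): name is "side" or "top" or "wrist"; returns the picture (480x640x3 uint8, red, green, blue); there is no depth.
- cams.camera_model(name): a dict with "intrinsics" (3x3 intrinsics, pixels), "extrinsics" (4x4, takes a point from world to camera coordinates); the wrist camera has in their place "T_tool_cam" (4x4, takes a point from camera to tool coordinates, whose origin is the TCP and whose axes are the flange's). Camera axes: x right, y down, z forward; pixel columns grow to the right and rows downward; lengths in m; the calibration is good to about 2 mm. The wrist camera is an equidistant fisheye: a pixel r from the principal point sees the ray r / f radians off the axis. A picture is of the moment at which its call begins: read the wrist's pose just before it. camera_model takes no time and is no camera call.
- ticket.finish_job(): hands the job in, once; it reports no verdict.
The state is a dict: "time_s": time; "joints": joint angles; "joint_velocities": joint speeds; "effort": joint torques, N m; "tcp_pos": TCP position; "ee_rot": TCP orientation; "wrist_force": force on the tool from outside, world axes, zero at the start; "moment": the same for the moment, N m; "gripper_width": opening from 0.0 (shut) to 1.0 (fully open).
Only numpy, scipy, OpenCV 4.12 (cv2) and the standard library are available. Lean on these libraries where they do the work, as an engineer would, in place of code of your own. Each camera call takes 0.05 s, during which the arm holds its last target.

TASK

Pull the test station's drawer out to its stop. Then unhitch the hold-down arm inside it: pull the orange latch post sideways, away from the arm, against its spring, and lift the arm by it off the ball to about 30 degrees, so that a colleague can get at the housing beneath. Finish while still holding the arm up and still, with the drawer left out, the housing in its nest and everything else on the bench left where it is.

Things in the scene. Friction and masses are not known exactly. Their poses are not given: they have to be found in the camera images.
- tester: cream drawer test station standing fixed on the bench, 320 deep x 300 wide x 150 mm high, dark display on its roof. Origin: at bench level under the middle of its front face. Own x points from the front face back into the station, own y to the left as seen from the robot, own z up. The drawer comes out along -x. All the directions below are these own axes
- drawer (a joint): how far the drawer is out, m: 0 closed, 0.185 at its stop; slides against about 3 N of friction (plus damping of 6 N per m/s) and stays where it is left. Its grey front panel is 294 mm wide, 14 mm thick, from 14 to 136 mm above the bench. Its alloy tray behind it has 35 mm walls and is 260 mm wide
- drawer_handle (a point): middle of the drawer's steel bar handle: an 11 mm round bar, 110 mm long along own y, 115 mm above the bench; 38 mm from the bar's axis to the front panel, free above and below. Moves with the drawer
- tongue: the hold-down arm (tongue) with latch, 0.35 to 0.65 kg in all: alloy bar 28 wide, 14 mm thick, from its hinge at the drawer's rear 112 mm forward (-x) to a dark round coupler, 48 mm across, top 90 mm above the bench when down, over a 32 mm steel ball. Origin: in the coupler, 79 mm above the bench, 102 mm behind the handle bar. Axes like the tester's; z leans back as the front end rises (up to 1.2 rad)
- nest (a point): centre of the housing's nest in the drawer, on its floor (white rims 8 mm high), 20 mm above the bench, 165 mm behind the handle bar's axis. Moves with the drawer. The arm's hinge axis lies along own y 49 mm behind this point (+x) and 59 mm above it. Let go, the arm falls back; while the latch is in, it rises by only about 0.01 rad
- latch (a joint): how far the spring latch is pulled sideways, m: 0 in (its bolt under the ball holds the arm down), 0.020 fully out; the bolt clears the ball from about 0.010. Pulled towards own +y (the arm's left side), away from the arm; its spring takes 6 N at 0, rising to 12 N at 0.020, and pulls it back in when let go
- latch_grip (a point): grip point of the latch: the orange upright post, 22 mm along x, 16 mm along y, its orange part 46 mm tall; this point is on its axis, 116 mm above the bench, 16 mm below its top, 112 mm ahead (-x) of the hinge axis and 37 mm above it, 48 mm left (+y) of the arm's middle, 50 mm behind the drawer's front panel (arm down, latch in). It slides with the latch and rises with the arm, which can be lifted by it
- unit: black housing under test, 56 (x) x 90 (y) x 44 mm, loose in its nest under the middle of the arm, between coupler and hinge, 3 mm below the arm's pad; origin: centre of its underside
- housing_a: black moulded housing, 90 x 62 x 50 mm, lying loose on the bench to the left of the drawer's path; origin: centre of its underside
- housing_b: another black moulded housing, 90 x 62 x 50 mm, loose by the right-hand front corner of the tester; origin: centre of its underside
- parts_tray: loose frosted clear tray 150 x 110 x 40 mm with four purple round plastic parts in it, to the right of the drawer's path; origin: centre of its underside
- bottle: loose white plastic bottle with a blue cap, 56 mm across, 140 mm high; origin: centre of its underside
- screwdriver: loose green-handled screwdriver 200 mm long, lying on the bench; origin under its middle
- tape_roll: loose yellow ring-shaped tape roll, 80 mm across, 24 mm high, lying flat; origin: centre of its underside

How it is judged (in metres and radians):
On the way, in this order (a step that is already met when the one before it is completed fails the run):
1. the drawer is pulled out to its stop, the arm still down (value of joint drawer above 0.178 m and angle between tongue's own z axis and vertical below 0.05 rad), for 0.2 s.
2. the latch is pulled sideways clear of the ball with the arm still down (value of joint latch above 0.008 m and angle between tongue's own z axis and vertical below 0.06 rad and value of joint drawer above 0.172 m), for 0.04 s.
3. the arm is lifted off the ball (angle between tongue's own z axis and vertical above 0.35 rad and value of joint drawer above 0.172 m), for 0.2 s.
At the end, for the whole second after the job is handed in: Drawer at least 172 mm out; arm raised between 0.35 and 0.95 rad (20 to 54 degrees), still (under 0.15 rad/s), held by the fingers (contact over 1 N on the arm or its latch) and not resting on the housing; housing within 10 mm of its nest's floor centre and upright within 0.15 rad (all of step 3 and angle between tongue's own z axis and vertical below 0.95 rad and angular speed of tongue below 0.15 rad/s and contact force between the fingers and tongue above 1 N and contact force between tongue and unit below 0.3 N and distance between unit and nest below 0.01 m and angle between unit's own z axis and vertical below 0.15 rad); the arm keeps its last pose, push and grip.
It fails at once if the housing is tipped or knocked out of its nest (angle between unit's own z axis and vertical above 0.35 rad or distance between unit and nest above 0.02 m).
It fails at once if a loose thing on the bench is moved by more than 30 mm (distance of any of housing_a, housing_b, parts_tray, bottle, screwdriver, tape_roll from where it was at the start of the episode above 0.03 m).
It also fails if it takes over 54 s, if anything falls off the work surface, if the arm or the gripper's body presses on something with over 40 N, if the wrist force passes 120 N, or if a joint passes its speed limit or range.

## Working session

There is one attempt and no reset: what is moved stays moved. The work goes in short steps, Python scripts to look and compute and a tool call to move; the robot and the scene stay as the last step left them, time stands still between calls to the robot, and variables do not carry over. Pictures are saved under pics/ and viewed, and the job is handed in when it is done.

Besides the shell and the picture viewer there is one more tool, called as name([rows], argument=value, ...), one row to a line, values as JSON. drive_tool: Moves the arm, as the interface text tells. Its arguments: {"type":"object","properties":{"deltas":{"type":"array","items":{"type":"object","properties":{"dx":{"type":"number"},"dy":{"type":"number"},"dz":{"type":"number"},"wx":{"type":"number"},"wy":{"type":"number"},"wz":{"type":"number"}}}},"gripper":{"type":"number"}},"required":["deltas"]}

```bash
mkdir -p pics; ls; python3 - <<'E'
from station import r,cams,ticket
import cv2
print(r.sense())
for n in ['side','top']:
    im=cams.capture(n); cv2.imwrite(f'pics/{n}0.png',im[:,:,::-1]); 
    m=cams.camera_model(n); print(n,m)
print(cams.camera_model('wrist'))
E
```

```text
pics
{'time_s': 0.0, 'joints': array([-5.03873634e+01,  2.20917272e+01,  3.79167683e-01, -2.99541542e-02,
       -6.84103223e+01, -1.48170934e+01]), 'joint_velocities': array([ 0.05201399, -0.04830926,  0.00694863, -0.11846373,  0.06211733,
        0.0714214 ]), 'effort': array([ 5.19967107e-04, -3.90664709e+01,  1.87410539e+01,  4.22009736e+00,
        1.09809585e-02, -1.72517030e-04]), 'tcp_pos': array([ 0.26188596, -0.56681969,  0.22144274]), 'ee_rot': array([[-9.07890941e-01, -4.19205264e-01, -9.92918400e-04],
       [-4.19206432e-01,  9.07888824e-01,  1.96212299e-03],
       [ 7.89272319e-05,  2.19763147e-03, -9.99997582e-01]]), 'wrist_force': array([-0.36927497, -0.43318359,  0.28017517]), 'moment': array([0.04891771, 0.00202387, 0.01775681]), 'gripper_width': 1.002478279125376}
side {'intrinsics': array([[444.36959431,   0.        , 312.92312571],
       [  0.        , 444.36959431, 245.70461368],
       [  0.        ,   0.        ,   1.        ]]), 'extrinsics': array([[-0.73894205, -0.67373448,  0.00681855,  0.48494109],
       [-0.42223156,  0.45516357, -0.78393025,  0.3029
[... 390 characters left out ...]
.98260186, -0.02330491, -0.18425654,  0.61187516],
       [ 0.18468803, -0.01794369, -0.98263338,  1.28186974],
       [ 0.        ,  0.        ,  0.        ,  1.        ]])}
{'intrinsics': array([[371.64829954,   0.        , 320.72409387],
       [  0.        , 371.64829954, 238.95891588],
       [  0.        ,   0.        ,   1.        ]]), 'T_tool_cam': array([[ 9.64500769e-04, -9.61070692e-01, -2.76300914e-01,
         7.58474430e-02],
       [ 9.99999386e-01,  1.07764605e-03, -2.57667820e-04,
        -2.14008441e-04],
       [ 5.45391577e-04, -2.76300496e-01,  9.61071141e-01,
        -1.63473662e-01],
       [ 0.00000000e+00,  0.00000000e+00,  0.00000000e+00,
         1.00000000e+00]])}
```

View pics/side0.png

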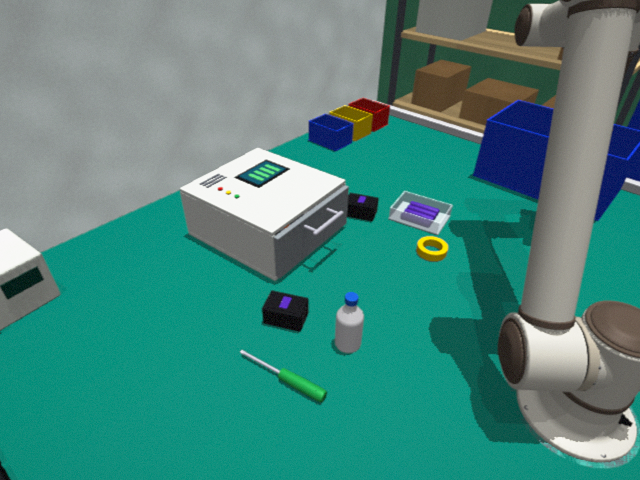

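View pics/top0.png

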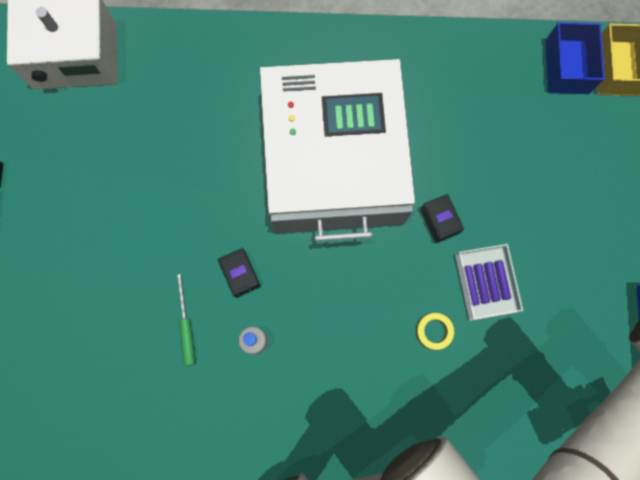

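```bash
cat > h.py <<'E'
import numpy as np, cv2
from station import r,cams,ticket
def ray(name,uv):
    m=cams.camera_model(name);K=m['intrinsics'];T=m['extrinsics']
    d=T[:3,:3].T@np.linalg.inv(K)@np.array([uv[0],uv[1],1.]);o=-T[:3,:3].T@T[:3,3];return o,d
def atz(name,uv,z):
    o,d=ray(name,uv);return o+d*(z-o[2])/d[2]
def proj(name,p):
    m=cams.camera_model(name);K=m['intrinsics'];T=m['extrinsics'];q=T[:3,:3]@np.array(p)+T[:3,3];q=K@q;return q[:2]/q[2]
def wproj(p,s=None):
    s=s or r.sense();m=cams.camera_model('wrist');K=m['intrinsics'];Tc=m['T_tool_cam']
    q=np.array(s['ee_rot']).T@(np.array(p)-s['tcp_pos']);q=Tc[:3,:3].T@(q-Tc[:3,3])
    th=np.arctan2(np.hypot(q[0],q[1]),q[2]);a=np.arctan2(q[1],q[0]);f=K[0,0]
    return np.array([K[0,2]+f*th*np.cos(a),K[1,2]+f*th*np.sin(a)])
def wray(uv,s=None):
    s=s or r.sense();m=cams.camera_model('wrist');K=m['intrinsics'];Tc=m['T_tool_cam']
    d=np.array([uv[0]-K[0,2],uv[1]-K[1,2]]);rr=np.hypot(*d);th=rr/K[0,0]
    q=np.array([*(d/rr*np.sin(th)),np.cos(th)]);R=np.array(s['ee_rot'])
    return s['tcp_pos']+R@Tc[:3,3],R@Tc[:3,:3]@q
def watz(uv,z,s=None):
    o,d=wray(uv,s);return o+d*(z-o[2])/d[2]
def crop(im,x0,y0,x1,y1,k,fn):
    cv2.imwrite(fn,cv2.resize(im[y0:y1,x0:x1,::-1],None,fx=k,fy=k,interpolation=cv2.INTER_CUBIC))
E
python3 - <<'E'
from h import *
im=cv2.imread('pics/top0.png')[:,:,::-1]; crop(im,240,190,440,340,4,'pics/tc.png')
im=cv2.imread('pics/side0.png')[:,:,::-1]; crop(im,170,140,370,290,4,'pics/sc.png')
for uv in [(261,67),(401,60),(413,205),(270,213)]: print(atz('top',uv,.15))
for uv in [(317,238),(371,234)]: print(atz('top',uv,.115))
E
```

```text
[0.98058704 0.16405438 0.15      ]
[ 1.00595323 -0.13499489  0.15      ]
[ 0.6857698  -0.15853358  0.15      ]
[0.66160326 0.13352942 0.15      ]
[0.61910573 0.0365537  0.115     ]
[ 0.63033226 -0.07595668  0.115     ]
```

View pics/tc.png

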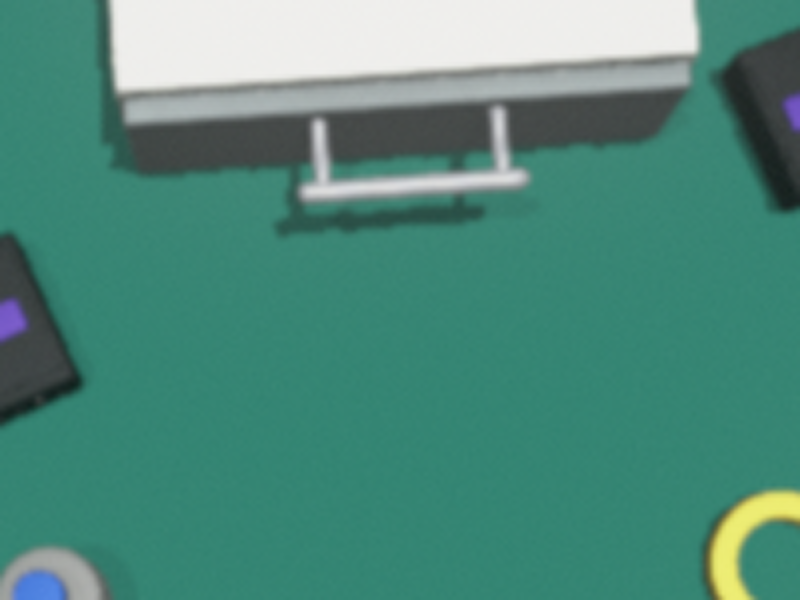

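View pics/sc.png

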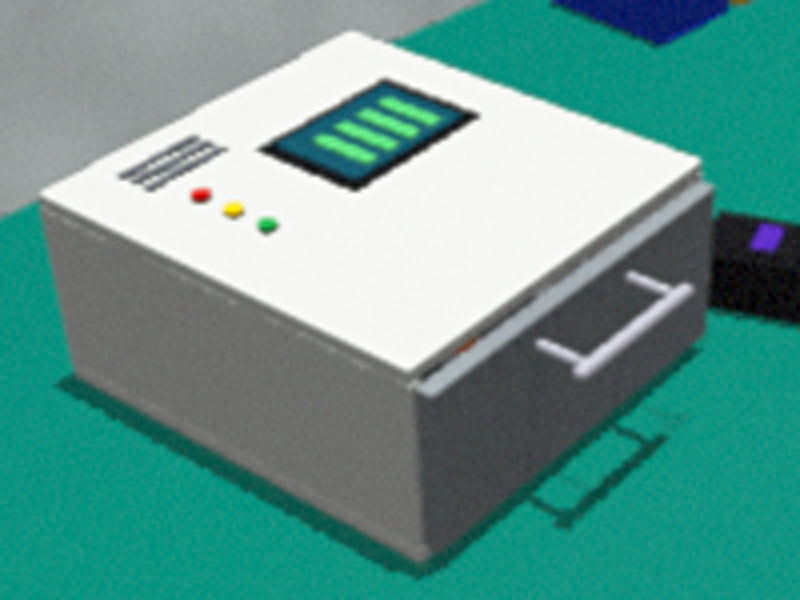

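```bash
cat >> h.py <<'E'
from scipy.spatial.transform import Rotation as Rn
YAW=4.8
def own(yaw=None):
    a=np.deg2rad(YAW if yaw is None else yaw);return np.array([[np.cos(a),-np.sin(a),0],[np.sin(a),np.cos(a),0],[0,0,1]])
def delta(p,R=None):
    s=r.sense();R0=np.array(s['ee_rot']);R=R0 if R is None else R
    d=R0.T@(np.array(p)-s['tcp_pos']);w=Rn.from_matrix(R0.T@R).as_rotvec(degrees=True)
    print('d',np.round(d,4),'w',np.round(w,2));return d,w
def down(yang):  # tool pointing down, tool y at world angle yang (deg)
    a=np.deg2rad(yang);y=np.array([np.cos(a),np.sin(a),0]);z=np.array([0,0,-1.]);return np.c_[np.cross(y,z),y,z]
E
python3 - <<'E'
from h import *
for uv in [(314.8,238),(372.3,234.5),(343.5,236.3)]: print(atz('top',uv,.115))
# triangulate handle ends with side: crop (580,370),(688,290)
for a,b in [((314.8,238),(170+145,140+92.2)),((372.3,234.5),(170+172,140+72.5))]:
    o1,d1=ray('top',a);o2,d2=ray('side',b)
    A=np.c_[d1,-d2];t=np.linalg.lstsq(A,o2-o1,rcond=None)[0];print((o1+d1*t[0]),(o2+d2*t[1]))
print('bottle',atz('top',(252,340),.14),'ha',atz('top',(240,272),.05))
delta([.625,-.0195,.22],down(184.8))
E
```

```text
[0.61899569 0.04113    0.115     ]
[ 0.62933184 -0.07868056  0.115     ]
[ 0.62404673 -0.01857782  0.115     ]
[0.61808524 0.04114383 0.11949455] [0.61506619 0.03905374 0.11888942]
[ 0.63038705 -0.07917304  0.10999398] [ 0.62922858 -0.07991953  0.10982323]
bottle [0.40564798 0.16051827 0.14      ] ha [0.55337387 0.20077248 0.05      ]
d [-0.5591  0.3447  0.0022] w [ 1.000e-01  6.000e-02 -7.001e+01]
```

drive_tool([
  {"dx": -0.03, "dy": 0.02, "dz": 0, "wz": -4},
  {"dx": -0.06, "dy": 0.037, "dz": 0, "wz": -8},
  {"dx": -0.1, "dy": 0.062, "dz": 0, "wz": -14},
  {"dx": -0.14, "dy": 0.086, "dz": 0, "wz": -20},
  {"dx": -0.18, "dy": 0.111, "dz": 0, "wz": -26},
  {"dx": -0.22, "dy": 0.136, "dz": 0, "wz": -32},
  {"dx": -0.26, "dy": 0.16, "dz": 0, "wz": -38},
  {"dx": -0.3, "dy": 0.185, "dz": 0, "wz": -44},
  {"dx": -0.34, "dy": 0.21, "dz": 0, "wz": -49},
  {"dx": -0.38, "dy": 0.234, "dz": 0, "wz": -54},
  {"dx": -0.42, "dy": 0.259, "dz": 0, "wz": -58},
  {"dx": -0.46, "dy": 0.284, "dz": 0, "wz": -62},
  {"dx": -0.5, "dy": 0.308, "dz": 0, "wz": -66},
  {"dx": -0.535, "dy": 0.33, "dz": 0, "wz": -69},
  {"dx": -0.559, "dy": 0.345, "dz": 0, "wz": -70},
  {"dx": -0.559, "dy": 0.345, "dz": 0, "wz": -70},
  {"dx": -0.559, "dy": 0.345, "dz": 0, "wz": -70},
  {"dx": -0.559, "dy": 0.345, "dz": 0, "wz": -70},
  {"dx": -0.559, "dy": 0.345, "dz": 0, "wz": -70},
], gripper=0.4)

```text
schema error: expected keys dx, dy, dz, wx, wy, wz
```

```bash
python3 - <<'E'
from h import *
s=r.sense();print(s['time_s'],s['tcp_pos'],s['ee_rot'],s['joints'],s['gripper_width'])
im=cams.capture('wrist').copy();print(wproj([.624,-.0186,.115],s),wproj([.619,.0411,.115],s),wproj([.6293,-.0787,.115],s))
cv2.imwrite('pics/w1.png',im[:,:,::-1])
E
```

```text
0.1 [ 0.26192142 -0.56689363  0.22158476] [[-9.07859520e-01 -4.19273510e-01 -9.03550429e-04]
 [-4.19274469e-01  9.07857946e-01  1.69383405e-03]
 [ 1.10115689e-04  1.91659900e-03 -9.99998157e-01]] [-5.03862727e+01  2.20859881e+01  3.88722930e-01 -2.36581043e-02
 -6.84105084e+01 -1.48162173e+01] 1.0029179782531026
[516.49177042 542.29301727] [538.39135556 539.672547  ] [491.80087979 544.52003483]
```

View pics/w1.png

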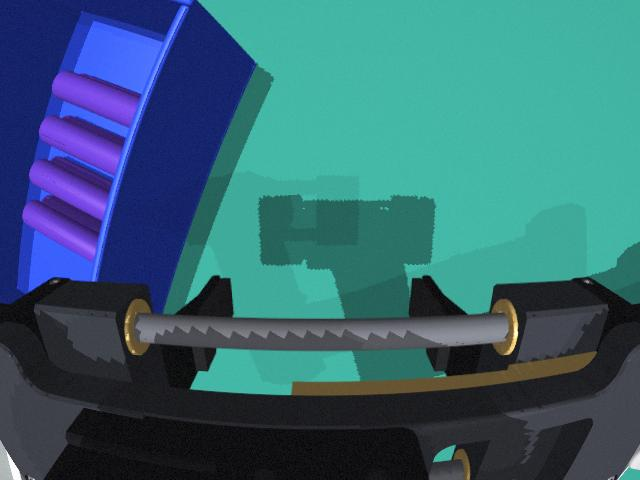

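drive_tool([
  {"dx": -0.03, "dy": 0.02, "dz": 0, "wx": 0, "wy": 0, "wz": -4},
  {"dx": -0.06, "dy": 0.037, "dz": 0, "wx": 0, "wy": 0, "wz": -8},
  {"dx": -0.1, "dy": 0.062, "dz": 0, "wx": 0, "wy": 0, "wz": -14},
  {"dx": -0.14, "dy": 0.086, "dz": 0, "wx": 0, "wy": 0, "wz": -20},
  {"dx": -0.18, "dy": 0.111, "dz": 0, "wx": 0, "wy": 0, "wz": -26},
  {"dx": -0.22, "dy": 0.136, "dz": 0, "wx": 0, "wy": 0, "wz": -32},
  {"dx": -0.26, "dy": 0.16, "dz": 0, "wx": 0, "wy": 0, "wz": -38},
  {"dx": -0.3, "dy": 0.185, "dz": 0, "wx": 0, "wy": 0, "wz": -44},
  {"dx": -0.34, "dy": 0.21, "dz": 0, "wx": 0, "wy": 0, "wz": -49},
  {"dx": -0.38, "dy": 0.234, "dz": 0, "wx": 0, "wy": 0, "wz": -54},
  {"dx": -0.42, "dy": 0.259, "dz": 0, "wx": 0, "wy": 0, "wz": -58},
  {"dx": -0.46, "dy": 0.284, "dz": 0, "wx": 0, "wy": 0, "wz": -62},
  {"dx": -0.5, "dy": 0.308, "dz": 0, "wx": 0, "wy": 0, "wz": -66},
  {"dx": -0.535, "dy": 0.33, "dz": 0, "wx": 0, "wy": 0, "wz": -69},
  {"dx": -0.559, "dy": 0.345, "dz": 0, "wx": 0, "wy": 0, "wz": -70},
  {"dx": -0.559, "dy": 0.345, "dz": 0, "wx": 0, "wy": 0, "wz": -70},
  {"dx": -0.559, "dy": 0.345, "dz": 0, "wx": 0, "wy": 0, "wz": -70},
  {"dx": -0.559, "dy": 0.345, "dz": 0, "wx": 0, "wy": 0, "wz": -70},
], gripper=0.4)

```text
time_s: 1.95
tcp_pos: [0.6242, -0.0205, 0.2224]
ee_rot: [[0.083, -0.997, -0.001], [-0.997, -0.083, -0.0], [0.0, 0.001, -1.0]]
wrist_force: [0.0, -0.9, 0.8]
gripper_width: 0.401
```

```bash
python3 - <<'E'
from h import *
s=r.sense();print(s['time_s'],s['tcp_pos'],s['ee_rot'],s['joints'],s['gripper_width'])
im=cams.capture('wrist').copy();print(wproj([.624,-.0186,.115],s),wproj([.619,.0411,.115],s),wproj([.6293,-.0787,.115],s))
cv2.imwrite('pics/w1.png',im[:,:,::-1])
E
```

```text
1.95 [ 0.62424983 -0.02048956  0.22238338] [[ 8.27287941e-02 -9.96571753e-01 -8.29188953e-04]
 [-9.96572090e-01 -8.27286557e-02 -1.99865722e-04]
 [ 1.30582846e-04  8.42881218e-04 -9.99999636e-01]] [ 1.29442623e+01  2.20340192e+01  4.16244358e-01  5.57320311e-04
 -6.84310921e+01 -8.19903623e+00] 0.4012643250731224
[320.65742192 239.1908642 ] [320.64491025 310.0459845 ] [320.30706452 159.17486498]
```

View pics/w1.png

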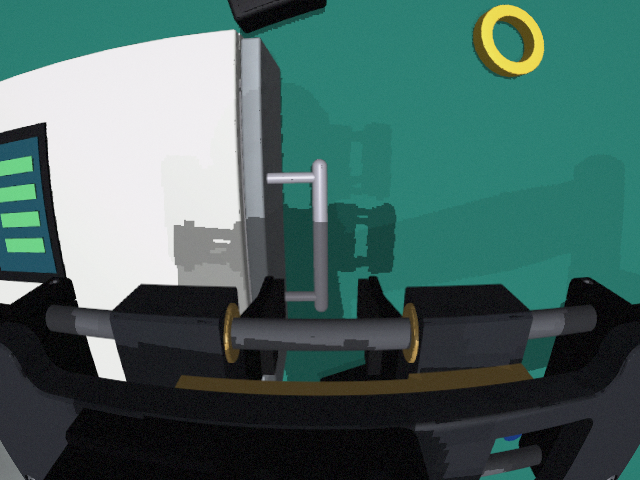

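drive_tool([
  {"dx": 0, "dy": 0, "dz": 0.02, "wx": 0, "wy": 0, "wz": 0},
  {"dx": 0, "dy": 0, "dz": 0.045, "wx": 0, "wy": 0, "wz": 0},
  {"dx": 0, "dy": 0, "dz": 0.065, "wx": 0, "wy": 0, "wz": 0},
  {"dx": 0, "dy": 0, "dz": 0.08, "wx": 0, "wy": 0, "wz": 0},
  {"dx": 0, "dy": 0, "dz": 0.093, "wx": 0, "wy": 0, "wz": 0},
  {"dx": 0, "dy": 0, "dz": 0.105, "wx": 0, "wy": 0, "wz": 0},
  {"dx": 0, "dy": 0, "dz": 0.115, "wx": 0, "wy": 0, "wz": 0},
  {"dx": 0, "dy": 0, "dz": 0.122, "wx": 0, "wy": 0, "wz": 0},
  {"dx": 0, "dy": 0, "dz": 0.122, "wx": 0, "wy": 0, "wz": 0},
  {"dx": 0, "dy": 0, "dz": 0.122, "wx": 0, "wy": 0, "wz": 0},
], gripper=0.35)

```text
time_s: 3.0
tcp_pos: [0.6253, -0.0197, 0.1009]
ee_rot: [[0.084, -0.996, 0.001], [-0.996, -0.084, -0.0], [0.0, -0.001, -1.0]]
wrist_force: [1.0, -0.2, -0.5]
gripper_width: 0.354
```

drive_tool([
  {"dx": 0, "dy": 0, "dz": 0, "wx": 0, "wy": 0, "wz": 0},
  {"dx": 0, "dy": 0, "dz": 0, "wx": 0, "wy": 0, "wz": 0},
  {"dx": 0, "dy": 0, "dz": 0, "wx": 0, "wy": 0, "wz": 0},
  {"dx": 0, "dy": 0, "dz": 0, "wx": 0, "wy": 0, "wz": 0},
  {"dx": 0, "dy": 0, "dz": 0, "wx": 0, "wy": 0, "wz": 0},
], gripper=0.0)

```text
time_s: 3.5
tcp_pos: [0.6247, -0.0197, 0.1009]
ee_rot: [[0.084, -0.996, -0.0], [-0.996, -0.084, -0.0], [0.0, 0.0, -1.0]]
wrist_force: [-1.4, 0.7, 3.1]
gripper_width: 0.115
```

drive_tool([
  {"dx": 0, "dy": 0.003, "dz": 0, "wx": 0, "wy": 0, "wz": 0},
  {"dx": 0, "dy": 0.01, "dz": 0, "wx": 0, "wy": 0, "wz": 0},
  {"dx": 0, "dy": 0.02, "dz": 0, "wx": 0, "wy": 0, "wz": 0},
  {"dx": 0, "dy": 0.032, "dz": 0, "wx": 0, "wy": 0, "wz": 0},
  {"dx": 0, "dy": 0.045, "dz": 0, "wx": 0, "wy": 0, "wz": 0},
  {"dx": 0, "dy": 0.058, "dz": 0, "wx": 0, "wy": 0, "wz": 0},
  {"dx": 0, "dy": 0.071, "dz": 0, "wx": 0, "wy": 0, "wz": 0},
  {"dx": 0, "dy": 0.084, "dz": 0, "wx": 0, "wy": 0, "wz": 0},
  {"dx": 0, "dy": 0.097, "dz": 0, "wx": 0, "wy": 0, "wz": 0},
  {"dx": 0, "dy": 0.11, "dz": 0, "wx": 0, "wy": 0, "wz": 0},
  {"dx": 0, "dy": 0.123, "dz": 0, "wx": 0, "wy": 0, "wz": 0},
  {"dx": 0, "dy": 0.136, "dz": 0, "wx": 0, "wy": 0, "wz": 0},
  {"dx": 0, "dy": 0.148, "dz": 0, "wx": 0, "wy": 0, "wz": 0},
  {"dx": 0, "dy": 0.158, "dz": 0, "wx": 0, "wy": 0, "wz": 0},
  {"dx": 0, "dy": 0.166, "dz": 0, "wx": 0, "wy": 0, "wz": 0},
  {"dx": 0, "dy": 0.173, "dz": 0, "wx": 0, "wy": 0, "wz": 0},
  {"dx": 0, "dy": 0.179, "dz": 0, "wx": 0, "wy": 0, "wz": 0},
  {"dx": 0, "dy": 0.183, "dz": 0, "wx": 0, "wy": 0, "wz": 0},
  {"dx": 0, "dy": 0.185, "dz": 0, "wx": 0, "wy": 0, "wz": 0},
  {"dx": 0, "dy": 0.185, "dz": 0, "wx": 0, "wy": 0, "wz": 0},
])

```text
time_s: 5.5
tcp_pos: [0.4405, -0.0369, 0.1009]
ee_rot: [[0.084, -0.996, 0.001], [-0.996, -0.084, -0.003], [0.003, -0.001, -1.0]]
wrist_force: [4.1, -9.7, -1.4]
gripper_width: 0.113
```

drive_tool([
  {"dx": 0, "dy": 0.001, "dz": 0, "wx": 0, "wy": 0, "wz": 0},
  {"dx": 0, "dy": 0.002, "dz": 0, "wx": 0, "wy": 0, "wz": 0},
  {"dx": 0, "dy": 0.002, "dz": 0, "wx": 0, "wy": 0, "wz": 0},
])

```text
time_s: 5.8
tcp_pos: [0.4405, -0.0369, 0.1009]
ee_rot: [[0.085, -0.996, 0.005], [-0.996, -0.085, -0.002], [0.003, -0.005, -1.0]]
wrist_force: [10.0, -12.0, -6.7]
gripper_width: 0.11
```

```bash
python3 - <<'E'
from h import *
s=r.sense();print(s['time_s'],s['tcp_pos'],s['wrist_force'],s['joints'])
print(own().T@(s['tcp_pos']-np.array([.6247,-.0197,.1009])))
for n in ['top','side','wrist']:
    im=cams.capture(n);cv2.imwrite(f'pics/{n}2.png',im[:,:,::-1])
E
```

```text
5.8 [ 0.44046981 -0.03689222  0.10092257] [ 10.02591858 -11.96879951  -6.69470036] [ 16.55189704  12.21157202 -34.27336505   0.28579255 -43.28875671
 -11.89292907]
[-1.85022675e-01 -1.71594344e-03  2.25672866e-05]
```

View pics/top2.png

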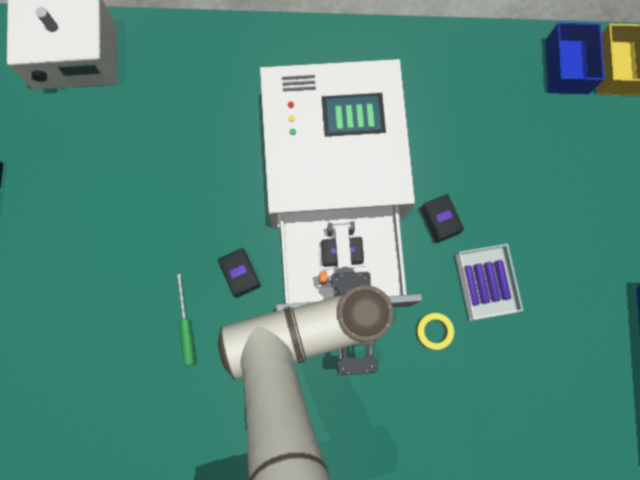

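View pics/side2.png

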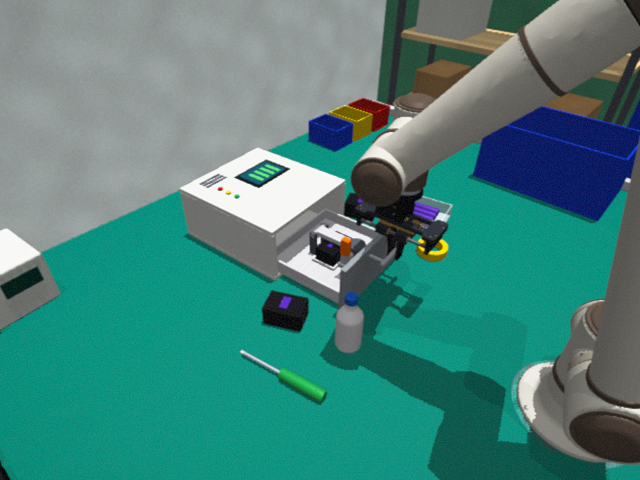

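View pics/wrist2.png

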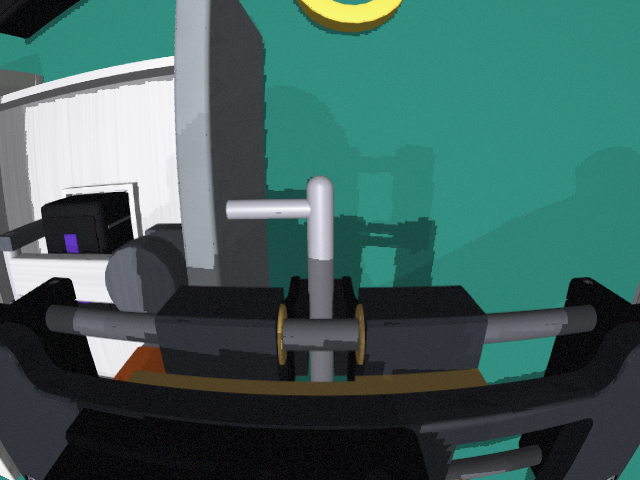

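drive_tool([
  {"dx": 0, "dy": -0.002, "dz": 0, "wx": 0, "wy": 0, "wz": 0},
  {"dx": 0, "dy": -0.002, "dz": 0, "wx": 0, "wy": 0, "wz": 0},
  {"dx": 0, "dy": -0.002, "dz": 0, "wx": 0, "wy": 0, "wz": 0},
  {"dx": 0, "dy": -0.002, "dz": 0, "wx": 0, "wy": 0, "wz": 0},
], gripper=0.35)

```text
time_s: 6.35
tcp_pos: [0.44, -0.0351, 0.1005]
ee_rot: [[0.084, -0.996, -0.001], [-0.996, -0.084, 0.0], [-0.0, 0.001, -1.0]]
wrist_force: [0.5, -0.1, -0.2]
gripper_width: 0.329
```

drive_tool([
  {"dx": 0, "dy": 0, "dz": -0.01, "wx": 0, "wy": 0, "wz": 0},
  {"dx": 0, "dy": 0, "dz": -0.03, "wx": 0, "wy": 0, "wz": 0},
  {"dx": 0, "dy": 0, "dz": -0.055, "wx": 0, "wy": 0, "wz": 0},
  {"dx": 0, "dy": 0, "dz": -0.085, "wx": 0, "wy": 0, "wz": 0},
  {"dx": 0, "dy": 0, "dz": -0.115, "wx": 0, "wy": 0, "wz": 0},
  {"dx": 0, "dy": 0, "dz": -0.13, "wx": 0, "wy": 0, "wz": 0},
  {"dx": 0, "dy": 0, "dz": -0.13, "wx": 0, "wy": 0, "wz": 0},
  {"dx": 0, "dy": 0, "dz": -0.13, "wx": 0, "wy": 0, "wz": 0},
])

```text
time_s: 7.15
tcp_pos: [0.4401, -0.035, 0.2305]
ee_rot: [[0.084, -0.997, 0.0], [-0.997, -0.084, 0.001], [-0.001, -0.0, -1.0]]
wrist_force: [0.1, 0.4, -0.5]
gripper_width: 0.351
```

```bash
python3 - <<'E'
from h import *
s=r.sense();print(s['time_s'],s['tcp_pos'],s['wrist_force'],s['joints'])
import pickle;pickle.dump(s,open('s3.pkl','wb'))
im=cams.capture('top');cv2.imwrite('pics/top3.png',im[:,:,::-1]);crop(im,255,180,435,320,4.4,'pics/top3c.png')
im=cams.capture('wrist');cv2.imwrite('pics/wrist3.png',im[:,:,::-1])
im=cams.capture('side');crop(im,260,180,420,300,5,'pics/side3c.png')
E
```

```text
7.15 [ 0.4400596  -0.03504972  0.23054706] [ 0.08743072  0.38824755 -0.51812008] [ 1.66429519e+01  3.41835797e+00 -2.29579290e+01 -3.80934527e-02
 -6.36121733e+01 -1.18340797e+01]
```

View pics/top3c.png

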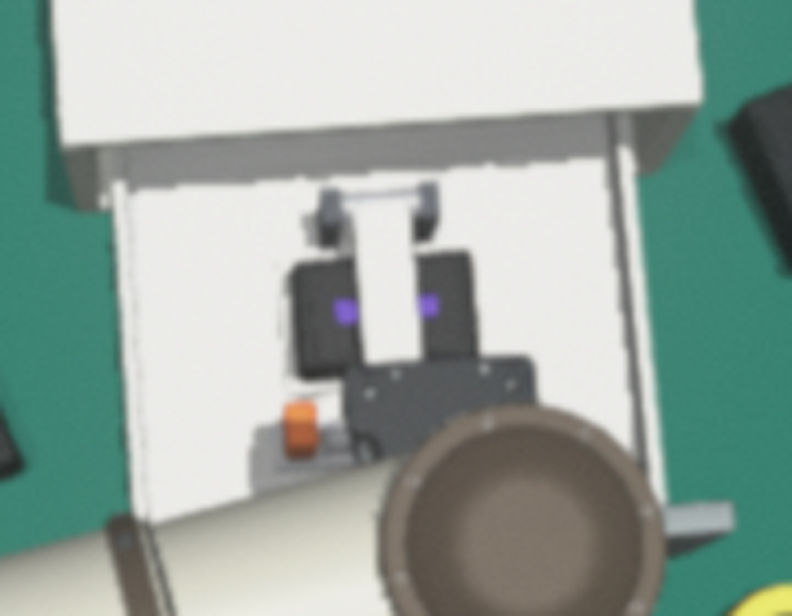

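View pics/wrist3.png

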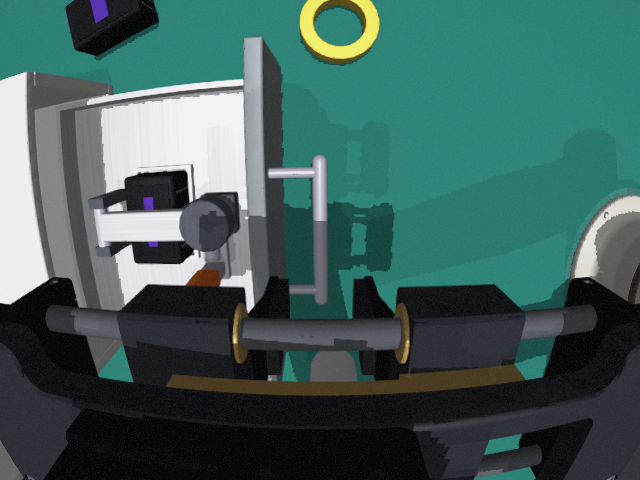

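View pics/side3c.png

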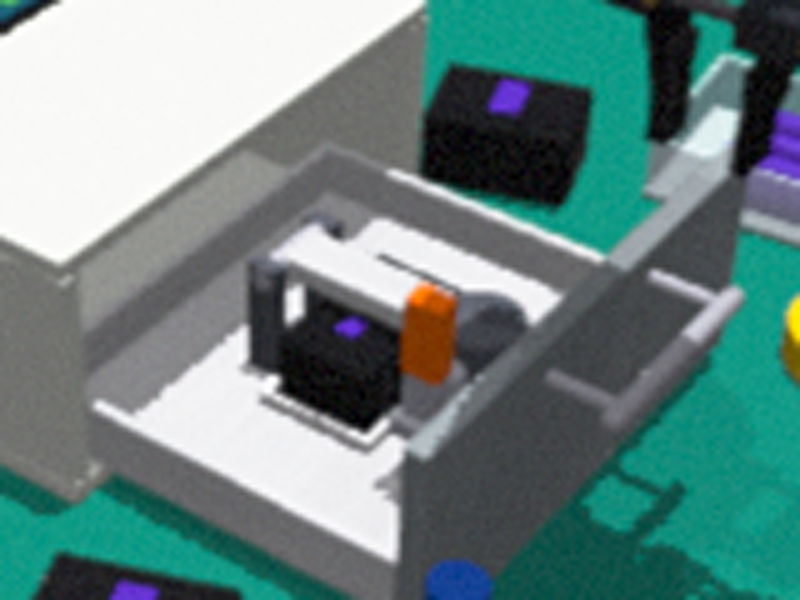

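```bash
python3 - <<'E'
from h import *
import pickle
s=pickle.load(open('s3.pkl','rb'))
a=watz((319.5,157),.115,s);b=watz((321,303),.115,s);print(a,b,(a+b)/2,np.linalg.norm(a-b), np.rad2deg(np.arctan2(-(b-a)[0],(b-a)[1])))
p=atz('top',(323.4,274.5),.132);print('post top',p)
for yaw in (4.8,5.3):
  for h in ([.625,-.0195,.115],):
    hh=np.array([.6241,-.0186,.115])+own(yaw)@[-.185,0,0]
    print(yaw,hh,hh+own(yaw)@[.102,.048,.001])
# side: post top centre crop (432,292)
q=(260+431/5,180+293/5)
o1,d1=ray('top',(323.4,274.5));o2,d2=ray('side',q)
t=np.linalg.lstsq(np.c_[d1,-d2],o2-o1,rcond=None)[0];print(o1+d1*t[0],o2+d2*t[1])
# drawer walls yaw: left wall top outer edge crop (112,182)->(135,515)
E
```

```text
[ 0.44595256 -0.09422153  0.115     ] [0.43476493 0.02419098 0.115     ] [ 0.44035875 -0.03501527  0.115     ] 0.11893983760605371 5.397293291885094
post top [0.5403772  0.02204004 0.132     ]
4.8 [ 0.43974882 -0.0340804   0.115     ] [0.53737456 0.0222864  0.116     ]
5.3 [ 0.43989093 -0.03568856  0.115     ] [0.53702106 0.02152803 0.116     ]
[0.54062836 0.02200728 0.13023071] [0.53636365 0.01936016 0.12967433]
```

```bash
sed -i 's/^YAW=.*/YAW=5.2/' h.py; python3 - <<'E'
from h import *
delta([.538,.0215,.23],down(95.2))
E
```

```text
d [-0.0484 -0.1026 -0.0008] w [ 0.11 -0.12 89.6 ]
```

drive_tool([
  {"dx": -0.003, "dy": -0.006, "dz": 0, "wx": 0, "wy": 0, "wz": 5},
  {"dx": -0.008, "dy": -0.016, "dz": 0, "wx": 0, "wy": 0, "wz": 12},
  {"dx": -0.013, "dy": -0.027, "dz": 0, "wx": 0, "wy": 0, "wz": 20},
  {"dx": -0.018, "dy": -0.038, "dz": 0, "wx": 0, "wy": 0, "wz": 28},
  {"dx": -0.023, "dy": -0.049, "dz": 0, "wx": 0, "wy": 0, "wz": 36},
  {"dx": -0.028, "dy": -0.06, "dz": 0, "wx": 0, "wy": 0, "wz": 44},
  {"dx": -0.033, "dy": -0.07, "dz": 0, "wx": 0, "wy": 0, "wz": 52},
  {"dx": -0.037, "dy": -0.079, "dz": 0, "wx": 0, "wy": 0, "wz": 60},
  {"dx": -0.041, "dy": -0.087, "dz": 0, "wx": 0, "wy": 0, "wz": 68},
  {"dx": -0.044, "dy": -0.094, "dz": 0, "wx": 0, "wy": 0, "wz": 75},
  {"dx": -0.047, "dy": -0.1, "dz": 0, "wx": 0, "wy": 0, "wz": 82},
  {"dx": -0.0485, "dy": -0.1025, "dz": 0, "wx": 0, "wy": 0, "wz": 87},
  {"dx": -0.0485, "dy": -0.1025, "dz": 0, "wx": 0, "wy": 0, "wz": 89.6},
  {"dx": -0.0485, "dy": -0.1025, "dz": 0, "wx": 0, "wy": 0, "wz": 89.6},
  {"dx": -0.0485, "dy": -0.1025, "dz": 0, "wx": 0, "wy": 0, "wz": 89.6},
  {"dx": -0.0485, "dy": -0.1025, "dz": 0, "wx": 0, "wy": 0, "wz": 89.6},
], gripper=0.46)

```text
time_s: 8.9
tcp_pos: [0.5385, 0.0217, 0.2301]
ee_rot: [[-0.996, -0.091, -0.001], [-0.091, 0.996, -0.0], [0.001, -0.0, -1.0]]
wrist_force: [0.8, 0.4, 0.2]
gripper_width: 0.457
```

```bash
python3 - <<'E'
from h import *
s=r.sense();print(s['time_s'],s['tcp_pos'],s['ee_rot'],s['joints'])
import pickle;pickle.dump(s,open('s4.pkl','wb'))
im=cams.capture('wrist');cv2.imwrite('pics/wrist4.png',im[:,:,::-1])
print(wproj([.538,.0215,.132],s),wproj([.538,.0215,.1],s))
E
```

```text
8.9 [0.53845829 0.02165255 0.23012845] [[-9.95829035e-01 -9.12351699e-02 -8.22300381e-04]
 [-9.12349612e-02  9.95829352e-01 -2.87840131e-04]
 [ 8.45131999e-04 -2.11617016e-04 -9.99999620e-01]] [ 1.95521291e+01  1.33583558e+01 -1.09488548e+01 -2.48367684e-04
 -6.57427064e+01 -1.04317362e+02]
[321.01675063 239.1182604 ] [321.01060029 228.28613296]
```

View pics/wrist4.png

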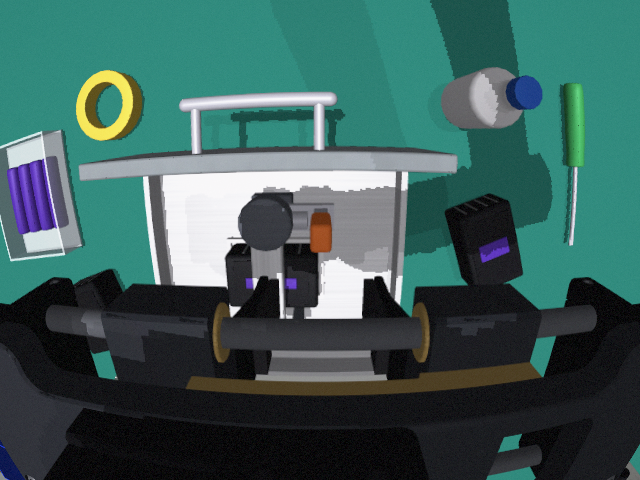

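```bash
python3 - <<'E'
from h import *
im=cv2.imread('pics/wrist4.png')[:,:,::-1];crop(im,220,170,380,290,5,'pics/w4c.png')
E
```

```text
(no output)
```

View pics/w4c.png

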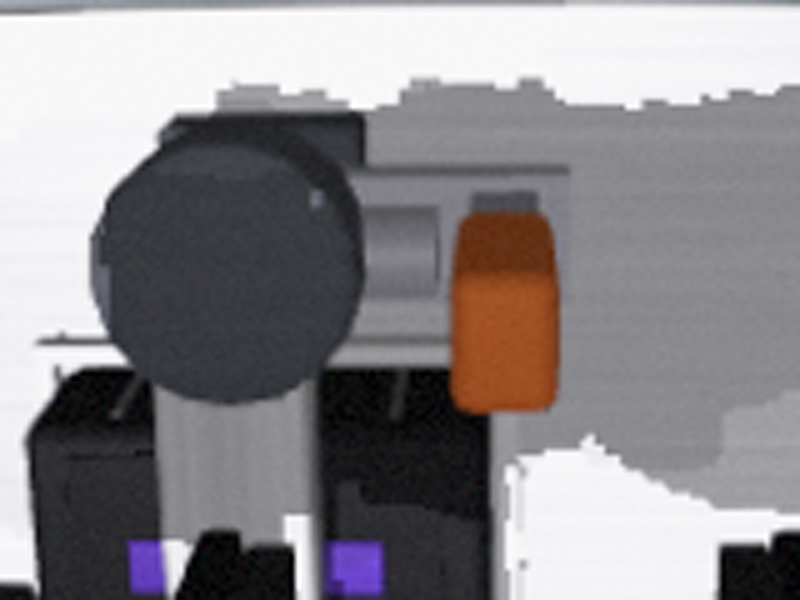

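drive_tool([
  {"dx": 0, "dy": 0, "dz": 0.02, "wx": 0, "wy": 0, "wz": 0},
  {"dx": 0, "dy": 0, "dz": 0.045, "wx": 0, "wy": 0, "wz": 0},
  {"dx": 0, "dy": 0, "dz": 0.067, "wx": 0, "wy": 0, "wz": 0},
  {"dx": 0, "dy": 0, "dz": 0.085, "wx": 0, "wy": 0, "wz": 0},
  {"dx": 0, "dy": 0, "dz": 0.1, "wx": 0, "wy": 0, "wz": 0},
  {"dx": 0, "dy": 0, "dz": 0.113, "wx": 0, "wy": 0, "wz": 0},
  {"dx": 0, "dy": 0, "dz": 0.123, "wx": 0, "wy": 0, "wz": 0},
  {"dx": 0, "dy": 0, "dz": 0.13, "wx": 0, "wy": 0, "wz": 0},
  {"dx": 0, "dy": 0, "dz": 0.13, "wx": 0, "wy": 0, "wz": 0},
  {"dx": 0, "dy": 0, "dz": 0.13, "wx": 0, "wy": 0, "wz": 0},
])

```text
time_s: 9.95
tcp_pos: [0.539, 0.0218, 0.1009]
ee_rot: [[-0.996, -0.091, 0.001], [-0.091, 0.996, 0.0], [-0.001, -0.0, -1.0]]
wrist_force: [0.1, 0.2, 1.7]
gripper_width: 0.458
```

drive_tool([
  {"dx": 0, "dy": 0, "dz": 0, "wx": 0, "wy": 0, "wz": 0},
  {"dx": 0, "dy": 0, "dz": 0, "wx": 0, "wy": 0, "wz": 0},
  {"dx": 0, "dy": 0, "dz": 0, "wx": 0, "wy": 0, "wz": 0},
  {"dx": 0, "dy": 0, "dz": 0, "wx": 0, "wy": 0, "wz": 0},
  {"dx": 0, "dy": 0, "dz": 0, "wx": 0, "wy": 0, "wz": 0},
], gripper=0.0)

```text
time_s: 10.45
tcp_pos: [0.5388, 0.0214, 0.1008]
ee_rot: [[-0.996, -0.091, 0.0], [-0.091, 0.996, -0.0], [-0.0, -0.0, -1.0]]
wrist_force: [-0.5, -2.1, 1.0]
gripper_width: 0.183
```

```bash
python3 - <<'E'
from h import *
s=r.sense();print(s['time_s'],s['tcp_pos'],s['wrist_force'],s['gripper_width'],s['ee_rot'])
im=cams.capture('wrist');cv2.imwrite('pics/wrist5.png',im[:,:,::-1])
im=cams.capture('side');crop(im,260,150,420,270,5,'pics/side5c.png')
E
```

```text
10.45 [0.53878346 0.02143093 0.10078869] [-0.50716171 -2.06689326  1.03482584] 0.18325742562079325 [[-9.95851505e-01 -9.09926928e-02  3.30563769e-04]
 [-9.09928408e-02  9.95851439e-01 -4.64067376e-04]
 [-2.86965664e-04 -4.92221132e-04 -9.99999838e-01]]
```

View pics/wrist5.png

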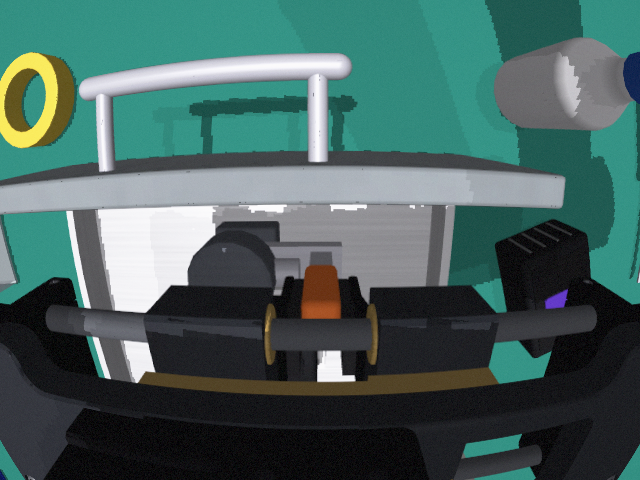

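View pics/side5c.png

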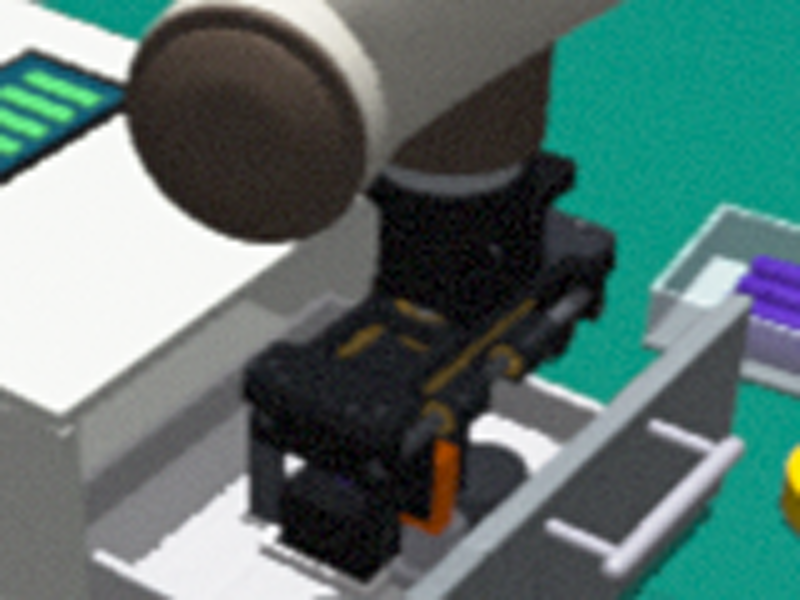

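drive_tool([
  {"dx": 0, "dy": 0.002, "dz": 0, "wx": 0, "wy": 0, "wz": 0},
  {"dx": 0, "dy": 0.004, "dz": 0, "wx": 0, "wy": 0, "wz": 0},
  {"dx": 0, "dy": 0.007, "dz": 0, "wx": 0, "wy": 0, "wz": 0},
  {"dx": 0, "dy": 0.01, "dz": 0, "wx": 0, "wy": 0, "wz": 0},
  {"dx": 0, "dy": 0.013, "dz": 0, "wx": 0, "wy": 0, "wz": 0},
  {"dx": 0, "dy": 0.015, "dz": 0, "wx": 0, "wy": 0, "wz": 0},
  {"dx": 0, "dy": 0.016, "dz": 0, "wx": 0, "wy": 0, "wz": 0},
  {"dx": 0, "dy": 0.016, "dz": 0, "wx": 0, "wy": 0, "wz": 0},
  {"dx": 0, "dy": 0.016, "dz": 0, "wx": 0, "wy": 0, "wz": 0},
  {"dx": 0, "dy": 0.016, "dz": 0, "wx": 0, "wy": 0, "wz": 0},
])

```text
time_s: 11.55
tcp_pos: [0.5374, 0.0355, 0.1007]
ee_rot: [[-0.996, -0.091, -0.0], [-0.091, 0.996, -0.003], [0.001, -0.003, -1.0]]
wrist_force: [3.1, -10.1, 0.2]
gripper_width: 0.184
```

```bash
python3 - <<'E'
from h import *
s=r.sense();print(s['time_s'],s['tcp_pos'],s['wrist_force'],s['gripper_width'],own().T@(s['tcp_pos']-np.array([.5388,.0214,.1008])))
im=cams.capture('wrist');cv2.imwrite('pics/wrist6.png',im[:,:,::-1])
# lift path: rotate about hinge
R0=np.array(s['ee_rot']);p0=s['tcp_pos'];O=own()
hin=np.array([.538,.0215,0])+O@[.112,0,0];hin[2]=.079
ax=O[:,1]
for a in (2,4,6,8,10,13,16,19,22,25,28,30):
    M=Rn.from_rotvec(ax*np.deg2rad(a)).as_matrix()
    p=hin+M@(p0-hin);d=R0.T@(p-p0);w=Rn.from_matrix(R0.T@M@R0).as_rotvec(degrees=True)
    print(a,np.round(d,4),np.round(w,2))
E
```

```text
11.55 [0.53742227 0.03554714 0.10071696] [  3.0717905  -10.13414023   0.23590261] 0.18387101925066918 [-8.98701372e-05  1.42137843e-02 -8.30416865e-05]
2 [-0.0008 -0.     -0.0039] [-0.    2.   -0.01]
4 [-0.0018 -0.     -0.0077] [-0.    4.   -0.01]
6 [-0.0029 -0.     -0.0115] [-0.    6.   -0.02]
8 [-0.0041 -0.     -0.0153] [-0.    8.   -0.02]
10 [-0.0055 -0.0001 -0.019 ] [-0.   10.   -0.03]
13 [-0.0077 -0.0001 -0.0245] [-0.   13.   -0.04]
16 [-0.0103 -0.0001 -0.0298] [-0.   16.   -0.05]
19 [-0.0131 -0.0001 -0.0351] [-0.   19.   -0.06]
22 [-0.0162 -0.0001 -0.0401] [-0.   22.   -0.07]
25 [-0.0196 -0.0001 -0.045 ] [-0.   25.   -0.08]
28 [-0.0232 -0.0002 -0.0497] [-1.0e-02  2.8e+01 -9.0e-02]
30 [-0.0257 -0.0002 -0.0528] [-1.e-02  3.e+01 -9.e-02]
```

View pics/wrist6.png

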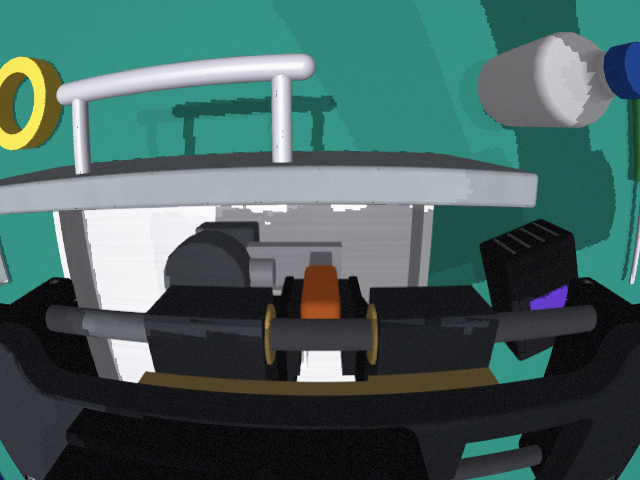

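drive_tool([
  {"dx": -0.0004, "dy": 0, "dz": -0.002, "wx": 0, "wy": 1, "wz": 0},
  {"dx": -0.0008, "dy": 0, "dz": -0.0039, "wx": 0, "wy": 2, "wz": 0},
  {"dx": -0.0013, "dy": 0, "dz": -0.0058, "wx": 0, "wy": 3, "wz": 0},
  {"dx": -0.0018, "dy": 0, "dz": -0.0077, "wx": 0, "wy": 4, "wz": 0},
  {"dx": -0.0028, "dy": 0, "dz": -0.0115, "wx": 0, "wy": 6, "wz": 0},
  {"dx": -0.004, "dy": 0, "dz": -0.0153, "wx": 0, "wy": 8, "wz": 0},
  {"dx": -0.0053, "dy": 0, "dz": -0.019, "wx": 0, "wy": 10, "wz": 0},
  {"dx": -0.0053, "dy": 0, "dz": -0.019, "wx": 0, "wy": 10, "wz": 0},
  {"dx": -0.0053, "dy": 0, "dz": -0.019, "wx": 0, "wy": 10, "wz": 0},
])

```text
time_s: 12.5
tcp_pos: [0.5429, 0.0356, 0.119]
ee_rot: [[-0.981, -0.091, -0.173], [-0.089, 0.996, -0.019], [0.174, -0.004, -0.985]]
wrist_force: [2.8, -10.6, -3.2]
gripper_width: 0.181
```

```bash
python3 - <<'E'
from h import *
s=r.sense();print(s['time_s'],s['tcp_pos'],s['wrist_force'],s['moment'],s['gripper_width'],own().T@(s['tcp_pos']-np.array([.5374,.0355,.1007])))
im=cams.capture('wrist');cv2.imwrite('pics/wrist7.png',im[:,:,::-1])
im=cams.capture('side');crop(im,260,150,420,270,5,'pics/side7c.png')
R0=np.array(s['ee_rot']);p0=s['tcp_pos'];O=own()
hin=np.array([.538,.0215,0])+O@[.112,0,0];hin[2]=.079
ax=O[:,1]
for a in (2,4,6,8,10,12,14,16,18,20):
    M=Rn.from_rotvec(ax*np.deg2rad(a)).as_matrix()
    p=hin+M@(p0-hin);d=R0.T@(p-p0);w=Rn.from_matrix(R0.T@M@R0).as_rotvec(degrees=True)
    print(a,np.round(d,4),np.round(w,2))
E
```

```text
12.5 [0.54294541 0.03564112 0.11903434] [  2.8458516  -10.60553704  -3.18665781] [-2.72173121 -1.53795117  0.62051065] 0.18084434649627754 [ 0.00553538 -0.00036205  0.01833434]
2 [-0.0008 -0.     -0.0039] [ 0.    2.   -0.01]
4 [-0.0017 -0.     -0.0077] [ 0.    4.   -0.01]
6 [-0.0028 -0.     -0.0115] [ 0.    6.   -0.02]
8 [-0.004  -0.0001 -0.0153] [ 0.01  8.   -0.03]
10 [-0.0053 -0.0001 -0.019 ] [ 0.01 10.   -0.04]
12 [-0.0068 -0.0001 -0.0227] [ 1.0e-02  1.2e+01 -4.0e-02]
14 [-0.0084 -0.0001 -0.0263] [ 1.0e-02  1.4e+01 -5.0e-02]
16 [-0.0101 -0.0001 -0.0298] [ 1.0e-02  1.6e+01 -6.0e-02]
18 [-0.0119 -0.0001 -0.0333] [ 1.0e-02  1.8e+01 -6.0e-02]
20 [-0.0139 -0.0001 -0.0368] [ 1.e-02  2.e+01 -7.e-02]
```

View pics/wrist7.png

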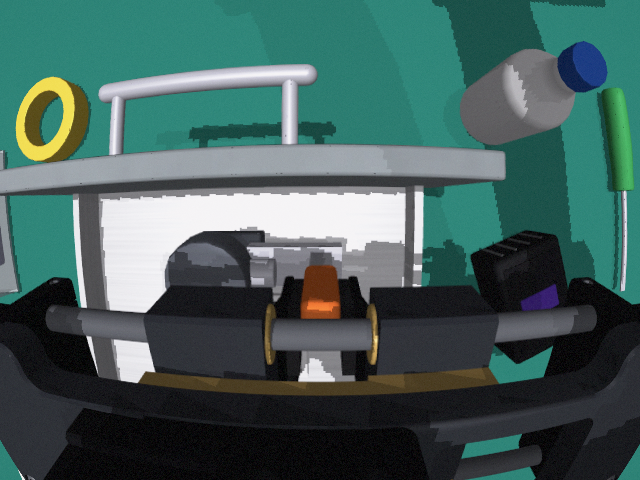

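View pics/side7c.png

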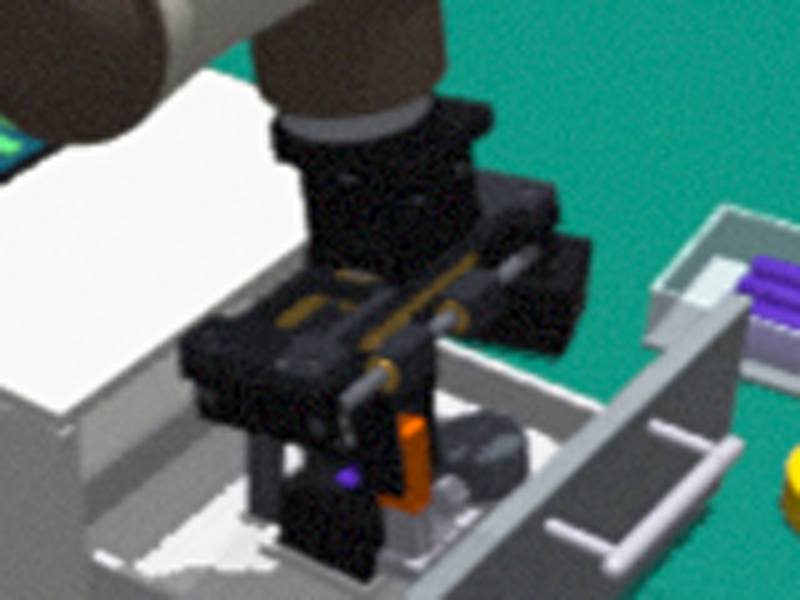

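drive_tool([
  {"dx": -0.0004, "dy": 0, "dz": -0.002, "wx": 0, "wy": 1, "wz": 0},
  {"dx": -0.0008, "dy": 0, "dz": -0.0039, "wx": 0, "wy": 2, "wz": 0},
  {"dx": -0.0017, "dy": 0, "dz": -0.0077, "wx": 0, "wy": 4, "wz": 0},
  {"dx": -0.0027, "dy": 0, "dz": -0.0115, "wx": 0, "wy": 6, "wz": 0},
  {"dx": -0.0038, "dy": 0, "dz": -0.0153, "wx": 0, "wy": 8, "wz": 0},
  {"dx": -0.005, "dy": 0, "dz": -0.019, "wx": 0, "wy": 10, "wz": 0},
  {"dx": -0.0065, "dy": 0, "dz": -0.0227, "wx": 0, "wy": 12, "wz": 0},
  {"dx": -0.008, "dy": 0, "dz": -0.0263, "wx": 0, "wy": 14, "wz": 0},
  {"dx": -0.0097, "dy": 0, "dz": -0.0298, "wx": 0, "wy": 16, "wz": 0},
  {"dx": -0.0106, "dy": 0, "dz": -0.0316, "wx": 0, "wy": 17, "wz": 0},
  {"dx": -0.0115, "dy": 0, "dz": -0.0333, "wx": 0, "wy": 18, "wz": 0},
  {"dx": -0.0115, "dy": 0, "dz": -0.0333, "wx": 0, "wy": 18, "wz": 0},
  {"dx": -0.0115, "dy": 0, "dz": -0.0333, "wx": 0, "wy": 18, "wz": 0},
  {"dx": -0.0115, "dy": 0, "dz": -0.0333, "wx": 0, "wy": 18, "wz": 0},
  {"dx": -0.0115, "dy": 0, "dz": -0.0333, "wx": 0, "wy": 18, "wz": 0},
])

```text
time_s: 14.1
tcp_pos: [0.5601, 0.0369, 0.1497]
ee_rot: [[-0.879, -0.09, -0.467], [-0.078, 0.996, -0.046], [0.47, -0.004, -0.883]]
wrist_force: [1.5, -10.1, -2.5]
gripper_width: 0.18
```

```bash
python3 - <<'E'
from h import *
s=r.sense();print(s['time_s'],s['tcp_pos'],s['wrist_force'],s['joint_velocities'],s['gripper_width'],s['ee_rot'])
im=cams.capture('wrist');cv2.imwrite('pics/wrist8.png',im[:,:,::-1])
for uv in [(105,80),(318,62)]: print(wproj([.446,-.0942,.115],s),wproj([.4348,.0242,.115],s)); break
im=cams.capture('side');crop(im,260,150,420,270,5,'pics/side8c.png')
im=cams.capture('top');crop(im,255,180,435,320,4.4,'pics/top8c.png')
E
```

```text
14.1 [0.56010537 0.03686294 0.14972531] [  1.54682339 -10.10360524  -2.5181523 ] [-0.00572645 -0.03520869 -0.05732615  0.03502791  0.00307453 -0.01897853] 0.17975725809075224 [[-0.87948015 -0.09044364 -0.4672629 ]
 [-0.07785979  0.99589243 -0.04621808]
 [ 0.46952372 -0.0042669  -0.88290955]]
[154.01239735 117.20196897] [319.77228641 107.70229005]
```

View pics/wrist8.png

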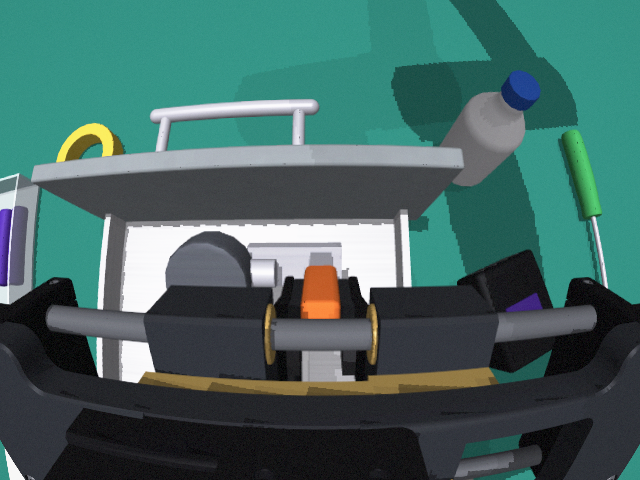

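View pics/side8c.png

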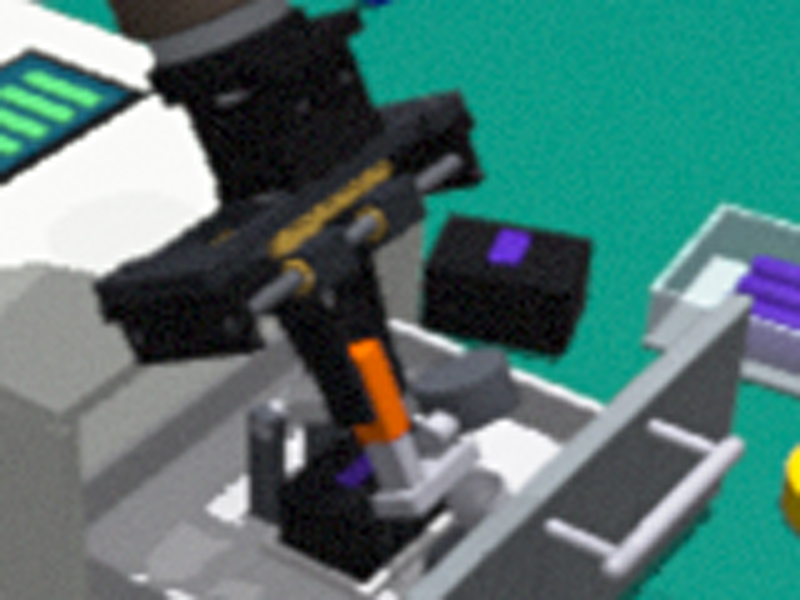

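View pics/top8c.png

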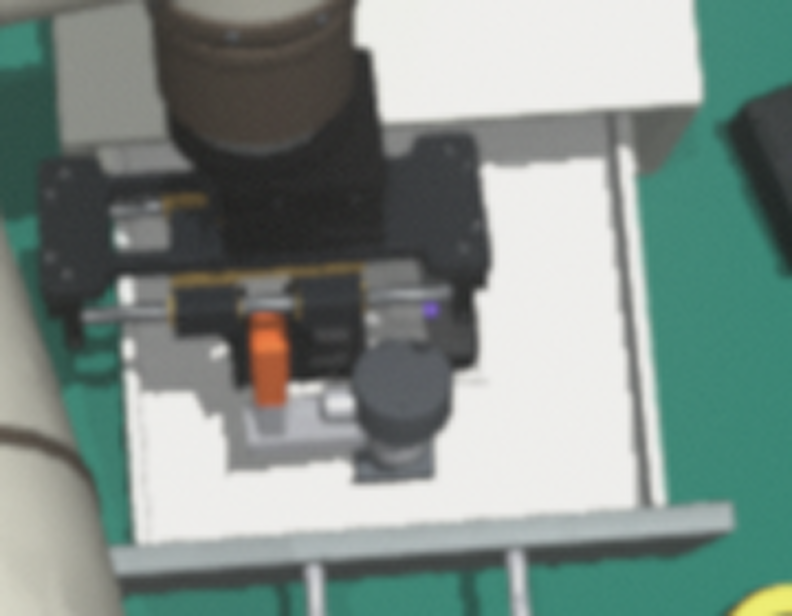

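```bash
python3 - <<'E'
from h import *
s=r.sense();print(s['time_s'],s['tcp_pos'],s['wrist_force'],s['gripper_width'])
print(ticket.finish_job())
E
```

```text
14.25 [0.56008991 0.03687103 0.14974178] [ 1.47338893 -9.40448023 -3.31457756] 0.18504665792344718
the job is handed in; nothing more can be done
None
```

I pulled the drawer out to its stop, drew the latch post about 14 mm sideways, and lifted the hold-down arm to about 28° (0.49 rad). I handed the job in at 14.25 s, still holding the arm up; the hand-in itself reports no verdict.

- **Drawer:** It travelled 185 mm before stopping. After the lift, the handle was within about 3 pixels of its predicted position in the wrist picture, so the drawer had not slid back.
- **Latch and grip:** The gripper opening reads 16 mm, matching the post's width. About 10 N of spring force was still on the wrist at the last reading, and the joint speeds were close to zero.
- **Arm angle:** The 28° comes from the gripper's tilt, with the side picture showing the arm tilted along with it. I did not measure the arm's angle separately.
- **Housing and bench:** In the last pictures the housing sits in its nest clear of the raised arm, and nothing on the bench looks moved. I checked this by eye only.
- **Disagreement:** My first estimate of the station's yaw was 4.8°, but the drawer's path and the handle gave 5.3–5.4°. This put about 12 N of side force on the gripper at the end of the pull. I used 5.2° for the rest.

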